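Hang the sample pail on the hanging scale

TASK

The steel sample pail is to be weighed: while it stands on the bench, raise its folded-down wire handle upright, then hang the pail by that handle on the scale, the wire lying in the dips of both arms. Keep the pail from tipping over, let go so that it hangs still, and leave the other things on the bench alone.

Things in the scene. Friction and masses are not known exactly. Their poses are not given: they have to be found in the camera images.
- pail_center (a point): Open round steel pail, 80 mm tall, 112 mm across the rim and 100 mm at the foot, about 0.5 to 0.8 kg, loose on the bench. This point is on its axis, half-way up (40 mm above its foot). z is up the pail's axis; the handle's hinge line is along its y; the handle lies folded out to its -x side. Raised, the cross bar is 162 mm above the foot.
- pail_hinge (a point): Middle of the handle's hinge line, on the pail's axis 62 mm above its foot. The hinge line is along y (legs 64 mm either side).
- bail_grip (a point): Middle of the grip of the wire handle: a U of 6 mm wire with a straight cross bar 100 mm from the hinge line and parallel to it (this frame's y), legs 128 mm apart. A black plastic sleeve, 16 mm thick, 38 mm long, turns freely on its middle; about 30 mm of bare straight wire each side. Folded, it stands out about 100 mm from the pail's axis, 35 to 80 mm above the bench, free all round.
- bail (a joint): Angle of the handle on the pail, rad: 0 folded down (15 degrees below level, on the pail's -x side), 0.262 level, 1.833 straight up, 3.665 folded to the other side. Slight friction (0.05 N m) holds it where it is left.
- scale: Fixed hanging scale; origin on the bench right below the hanger point. White base 220 x 150 mm, 24 mm high; white column 105 mm to +x; from it towards -x two parallel arms of 8 mm dark steel rod, 34 mm to each side along y (60 mm clear between). Each arm dips into a notch, 16 mm long at the bottom and 44 mm at the top, and ends in an upturned tip.
- hanger (a point): Where the middle of the cross bar comes to hang, 223 mm above the bench, midway between the notches, 7 mm above the rods' centre lines. The arms must pass through the handle's opening: come from in front of the tips (this frame's -x), bar along y, either way round, over the tips (21 mm above this point), then down; the sleeve lies between the arms. Arms and column behind (+x) rise 18 mm.
- tube_rack: Bystander: blue test tube rack, 75 x 200 mm, 82 mm tall with its tubes; origin at the centre of its underside. Leave alone.
- reagent_jar: Bystander: amber glass jar, 60 mm across, 70 mm tall; origin at the centre of its underside. Leave alone.
- dishes: Bystander: stack of three culture dishes, 94 mm across, 36 mm tall; origin at the centre of its underside. Leave alone.

How it is judged:
On the way, in this order (a step that is already met when the one before it is completed fails the run):
1. the handle is raised upright (within 20 degrees) while the pail stands level on the bench (value of joint bail between 1.484 and 2.182 rad and height (world z) of pail_center below 0.047 m and angle between pail_center's own z axis and vertical below 0.12 rad), for 0.2 s.
2. the pail is lifted clear of the bench (height (world z) of pail_center above 0.075 m), for 0.1 s.
At the end, for the whole second after the job is handed in: The cross bar lies in both notches: its middle within 14 mm across the notches, 18 mm along the bar and 8 mm in height of the hanging point, parallel within 0.2 rad; the pail hangs below (within 60 mm sideways, tilted under 25 degrees), let go, slower than 50 mm/s (x of bail_grip in the frame of hanger between -0.014 and 0.014 m and y of bail_grip in the frame of hanger between -0.018 and 0.018 m and z of bail_grip in the frame of hanger between -0.008 and 0.008 m and angle between the y axis of bail_grip and the y axis of hanger, either way round below 0.2 rad and angle between pail_center's own z axis and vertical below 0.44 rad and horizontal distance between pail_center and hanger below 0.06 m and linear speed of pail below 0.05 m/s); the robot touches nothing.
It fails at once if the pail is tipped more than 45 degrees (angle between pail_center's own z axis and vertical above 0.785 rad).
It fails at once if the tube rack is moved more than 30 mm (distance of tube_rack from where it was at the start of the episode above 0.03 m).
It fails at once if the jar is moved more than 30 mm (distance of reagent_jar from where it was at the start of the episode above 0.03 m).
It fails at once if the dishes are moved more than 30 mm (distance of dishes from where it was at the start of the episode above 0.03 m).
It also fails if it takes over 67 s, if anything falls off the work surface, if the arm or the gripper's body presses on something with over 40 N, if the wrist force passes 120 N, or if a joint passes its speed limit or range.

ROBOT

A 6-joint arm with a two-finger parallel gripper is mounted at the origin on the work surface. World frame = base frame: x ahead of the robot, y to its left, z up, the work surface at z = 0. Lengths are in m, angles in rad, forces in N, time in s.
With the tool pointing down it reaches from about 0.35 to 0.85 m from the base axis. Payload 8.1 kg.
Tool frame: the origin (TCP) lies at the very end of the fingers, on their centre line; the grasp point (between the pads) lies 19 mm behind it; z points along the fingers, y is the direction in which the jaws open and shut (so a half turn about z gives the same grasp; the last joint's range is limited). The gripper opens to 93 mm and grips with 3 to 60 N. Pads are 15 mm wide; open, the fingers measure 128 mm over their backs; the gripper's body (75 mm by 188 mm) begins 65 mm behind the grasp point.
Start: joints at [-1.198, 0.13, 1.488, -0, 1.523, -0.085], TCP at [0.265, -0.538, 0.219] pointing down, gripper open.
Joint ranges: [-2.96, 2.96], [-0.89, 2.26], [0.02, 2.5], [-1.34, 4.48], [0, 2.73], [-2.66, 2.66]. Speed limits (rad/s): [2.39, 2.39, 2.79, 3.14, 3.14, 3.14].

INTERFACE

Orientations are given as a rotation vector (axis times angle).
In Python, from plant import robot gives the robot as it stands.
- The arm moves only by the shell command python3 -m inch 'ROWS' [FORCE]. ROWS is JSON, a list that holds one entry, the list of rows, each a list of 7 numbers: the shift along the tool's x, y, z in cm, then the turn, a rotation vector about the tool's x, y, z in degrees, then the gripper command: -1 is fully open, 1 is shut, values between are in proportion. A call has 1 to 5 rows; each row shifts and turns the commanded pose from where the row before left it, along the tool's axes as they then stand; what a row does not reach is not made up. A row lasts 1/10 s, in which the tool goes at most 50 mm and 8.59 degrees, less where a joint would pass 70% of its speed; a pose out of reach is approached as far as the arm can. A call with a gripper value outside its range is refused whole. The fingers move at their own pace and stop on an object; FORCE is the grip in N (left out, the last holds). Time passes only in rows, so rows that do not move let the fingers close. It gives the time, the measured TCP pose, the force and the opening at its end, in the units of the state.
- robot.read_state(): the state, without advancing time (a new reading comes with each control period).
- robot.read_camera(name): name is "scene" or "top" or "wrist"; returns a dict with "image" (480x640x3 uint8, blue, green, red), "K" (3x3 intrinsics, pixels), "R" (3x3) and "t" (3): a world point X has camera coordinates R X + t; the wrist camera has in their place "tool_from_camera" (4x4, takes a point from camera to tool coordinates, whose origin is the TCP and whose axes are the flange's). Camera axes: x right, y down, z forward; pixel columns grow to the right and rows downward; lengths in m; the calibration is good to about 2 mm. A picture is of the moment at which its call begins: read the wrist's pose just before it. There is no depth.
- robot.close_job(): hands the job in, once; it reports no verdict.
The state is a dict: "t": time; "q": joint angles; "dq": joint speeds; "joint_torque": joint torques, N m; "tool_pos": TCP position; "orientation": TCP orientation; "force": force on the tool from outside, world axes, zero at the start; "wrist_torque": the same for the moment, N m; "opening": finger opening in m.
Only numpy, scipy, OpenCV 4.12 (cv2) and the standard library are available. Lean on these libraries where they do the work, as an engineer would, in place of code of your own. Each camera call takes 0.05 s, during which the arm holds its last target. There are 200 camera calls.

## Working session

There is one attempt and no reset: what is moved stays moved. The work goes in short steps, Python scripts to look and compute and a shell command to move; the robot and the scene stay as the last step left them, time stands still between calls to the robot, and variables do not carry over. Pictures are saved under pics/ and viewed, about 8 in all and at most 12, crops included, and the job is handed in when it is done.

```bash
ls; mkdir -p pics; cat > h.py <<'E'
import numpy as np, cv2, sys
from plant import robot
from scipy.spatial.transform import Rotation as Rn
def snap(name,fn,save=True):
    s=robot.read_state(); c=robot.read_camera(name)
    cv2.imwrite('pics/'+fn+'.png',c['image'])
    if name=='wrist':
        T=np.eye(4);T[:3,:3]=Rn.from_rotvec(s['orientation']).as_matrix();T[:3,3]=s['tool_pos']
        M=np.linalg.inv(T@np.array(c['tool_from_camera'])); R,t=M[:3,:3],M[:3,3]
    else: R,t=np.array(c['R']),np.array(c['t'])
    np.savez('pics/'+fn+'.npz',K=c['K'],R=R,t=t); return c['image']
def ray(fn,uv):
    d=np.load('pics/'+fn+'.npz');o=-d['R'].T@d['t']
    v=d['R'].T@np.linalg.inv(d['K'])@np.array([uv[0],uv[1],1.]);return o,v/np.linalg.norm(v)
def atz(fn,uv,z):
    o,v=ray(fn,uv);return o+v*(z-o[2])/v[2]
def tri(obs):
    A=0;b=0
    for fn,uv in obs:
        o,v=ray(fn,uv);P=np.eye(3)-np.outer(v,v);A=A+P;b=b+P@o
    return np.linalg.solve(A,b)
def proj(fn,X):
    d=np.load('pics/'+fn+'.npz');p=d['K']@(d['R']@np.array(X)+d['t']);return p[:2]/p[2]
E
python3 - <<'E'
from h import *
snap('top','top0');snap('scene','sc0')
print(robot.read_state())
for f in('top0','sc0'):
    d=np.load(f'pics/{f}.npz');print(f,-d['R'].T@d['t'],d['K'][0,0]); print(d['R'])
E
```

```text
pics
{'t': 0.1, 'q': array([-1.19839415e+00,  1.31084516e-01,  1.48915756e+00, -1.54981857e-05,
        1.52299642e+00, -8.54051665e-02]), 'dq': array([ 1.40705121e-03, -2.40701131e-03, -3.83940403e-03, -8.36789852e-05,
        7.59096025e-04,  1.32853684e-03]), 'joint_torque': array([ 7.76232991e-04, -5.61342144e+01, -4.93095446e+01,  7.69858458e-02,
        2.90828833e-02, -6.55654091e-07]), 'tool_pos': array([ 0.26501606, -0.53773392,  0.21770006]), 'orientation': array([-3.05806198e+00, -7.12490594e-01,  3.93574997e-04]), 'force': array([-0.26156182, -0.01579481,  1.13190533]), 'wrist_torque': array([0.09586881, 0.00782877, 0.04405494]), 'opening': 0.09295722351651865}
top0 [ 0.45200826 -0.05538893  1.39953568] 598.491178146932
[[ 0.0190114  -0.99972196 -0.01394878]
 [-0.98979197 -0.01684798 -0.14152029]
 [ 0.14124593  0.01649689 -0.98983708]]
sc0 [1.31908291 0.1410533  1.02986095] 539.5795680057238
[[-0.22877272  0.97347474 -0.00315767]
 [ 0.75871269  0.17626807 -0.62712409]
 [-0.60993286 -0.14586464 -0.77891297]]
```

View pics/top0.png

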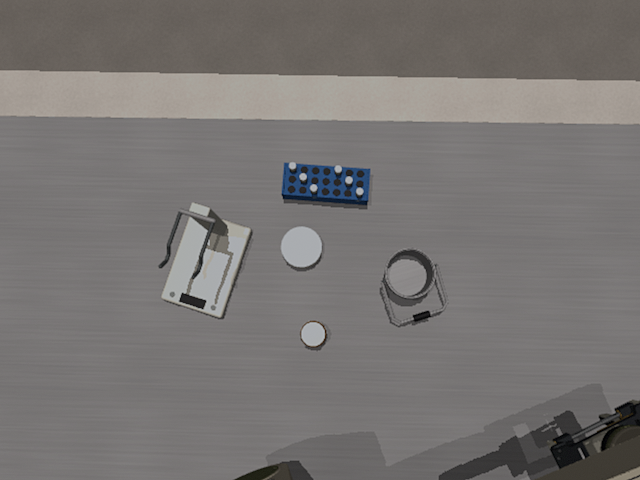

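View pics/sc0.png

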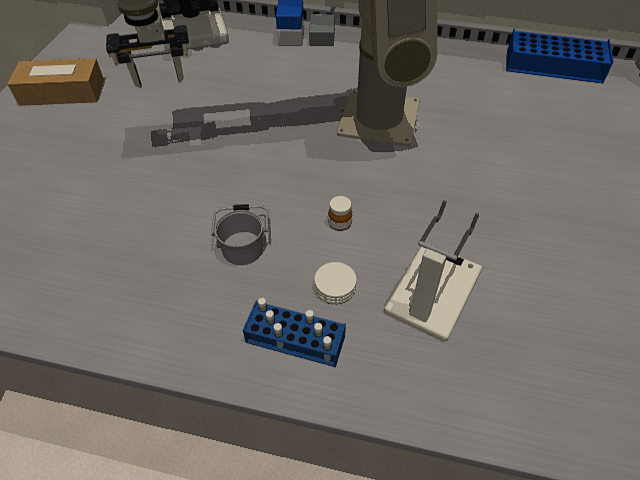

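Top view: pail rim centre ~(409,272), sleeve ~(421,316); scale arms' tips ~(163,265) and (196,276), column at (200,210). Scene view: sleeve (241,207), pail rim ~(240,228), arm tips (444,203),(476,215). Next, enlarged crops.

```bash
python3 - <<'E'
from h import *
a=cv2.imread('pics/top0.png');b=cv2.imread('pics/sc0.png')
def cr(i,x,y,w,h): return cv2.resize(i[y:y+h,x:x+w],(400,300),interpolation=cv2.INTER_CUBIC)
m=np.vstack([np.hstack([cr(a,150,195,120,90),cr(a,360,240,120,90)]),np.hstack([cr(b,400,190,120,90),cr(b,180,190,120,90)])])
cv2.imwrite('pics/crops.png',m)
print('grip',tri([('top0',(421,316)),('sc0',(241,207))]))
print('grip z.06',atz('top0',(421,316),.06),'rim',atz('top0',(409,272),.08),atz('sc0',(240,228),.08))
for n,uv in (('jar',(313,334)),('dish',(301,247)),('rack',(326,184))): print(n,atz('top0',uv,.05))
E
```

```text
grip [ 0.47720692 -0.26880536  0.04209589]
grip z.06 [ 0.4770476  -0.26658677  0.06      ] rim [ 0.57249768 -0.23756009  0.08      ] [ 0.57284695 -0.23352124  0.08      ]
jar [ 0.43291733 -0.02789127  0.05      ]
dish [0.62791086 0.0033158  0.05      ]
rack [ 0.7755337  -0.05106894  0.05      ]
```

View pics/crops.png

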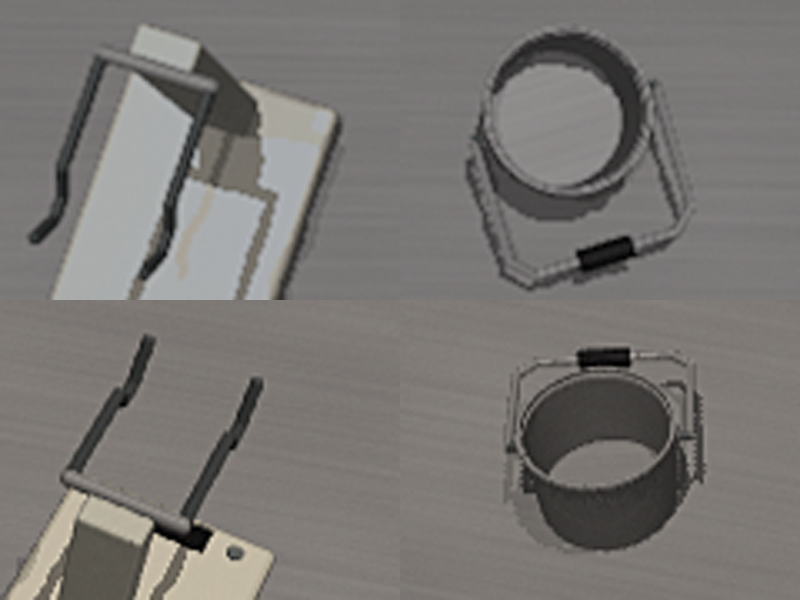

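```bash
python3 - <<'E'
from h import *
g=lambda n,a,b:print(n,tri([('top0',a),('sc0',b)]).round(4))
g('grip',(422.1,315.9),(241.2,207.1))
g('tipL',(161.4,266.4),(477.4,214)); g('tipR',(194.4,277.5),(445,201.4))
g('rearL',(180,210),(456.1,256.9)); g('rearR',(213.9,220.5),(421,243.4))
print('rim',atz('top0',(411,273.6),.08),atz('sc0',(239.1,229),.08))
# notch: bottoms in top crop
for n,uv in(('L',(62,193)),('R',(170,232))): print('notch',n,atz('top0',(150+uv[0]*.3,195+uv[1]*.3),.216))
for n,uv in(('L',(237,440)),('R',(122,402))): print('notch sc',n,atz('sc0',(400+uv[0]*.3,190+(uv[1]-300)*.3),.216))
# sleeve bar ends
a=atz('top0',(360+(530-400)*.3,240+276*.3),.05);b=atz('top0',(360+(685-400)*.3,240+228*.3),.05);print('bar',a,b,np.degrees(np.arctan2(*(b-a)[[1,0]])))
E
```

```text
grip [ 0.4771 -0.27    0.0415]
tipL [0.56   0.2696 0.2404]
tipR [0.5394 0.2044 0.2396]
rearL [0.6732 0.2386 0.2371]
rearR [0.6536 0.1714 0.2342]
rim [ 0.56903857 -0.24195057  0.08      ] [ 0.5762117  -0.23457034  0.08      ]
notch L [0.58983486 0.26053451 0.216     ]
notch R [0.56750913 0.19451212 0.216     ]
notch sc L [0.58658537 0.26693929 0.216     ]
notch sc R [0.5719777  0.19785759 0.216     ]
bar [ 0.46126779 -0.21914975  0.05      ] [ 0.49511705 -0.32287274  0.05      ] -71.92627445864548
```

Grip ≈ (0.477,-0.270,0.04), pail axis angle ≈18°, hanger ≈ (0.579,0.230), scale x ≈ -16.5°. Move above the grip.

```bash

python3 -m inch '[[[3.1,-1.5,0,0,0,0,0.2],[3.1,-1.5,0,0,0,0,0.2],[3.1,-1.5,0,0,0,0,0.2],[3.1,-1.5,0,0,0,0,0.2],[3.1,-1.5,0,0,0,0,0.2]]]'
python3 -m inch '[[[3.1,-1.5,0,0,0,0,0.2],[3.1,-1.5,0,0,0,0,0.2],[3.1,-1.5,0,0,0,0,0.2],[3.1,-1.5,0,0,0,0,0.2],[3.1,-1.4,0,0,0,0,0.2]]]'
python3 -m inch '[[[0,0,0,0,0,-8.2,0.2],[0,0,0,0,0,-8.2,0.2],[0,0,0,0,0,-8.2,0.2],[0,0,0,0,0,-8.2,0.2],[0,0,0,0,0,-8.2,0.2]]]'
python3 -m inch '[[[0,0,0,0,0,-8.2,0.2],[0,0,0,0,0,-8.2,0.2],[0,0,0,0,0,-8.2,0.2],[0,0,0,0,0,-8.2,0.2],[0,0,0,0,0,-8.2,0.2]]]'
python3 -m inch '[[[0,0,0,0,0,0,0.2],[0,0,0,0,0,0,0.2]]]'
python3 - <<'E'
from h import *
snap('wrist','w1'); s=robot.read_state(); R=Rn.from_rotvec(s['orientation']).as_matrix();print(s['tool_pos'],R.round(3),s['opening'])
print(proj('w1',[.477,-.27,.036]),proj('w1',[.5725,-.238,.08]))
E
```

```text
t: 0.6
tool_pos: [0.3715, -0.4011, 0.2182]
orientation: [-3.059, -0.712, 0.0]
force: [-0.2, -0.2, -0.3]
opening: 0.0578
t: 1.1
tool_pos: [0.4779, -0.2661, 0.2182]
orientation: [-3.059, -0.713, 0.001]
force: [-0.1, -1.0, -0.5]
opening: 0.0376
t: 1.6
tool_pos: [0.4772, -0.2673, 0.2181]
orientation: [-2.61, -1.747, 0.001]
force: [0.7, -0.2, -0.2]
opening: 0.0373
t: 2.1
tool_pos: [0.4772, -0.2673, 0.2181]
orientation: [-1.833, -2.55, -0.0]
force: [-0.4, -0.2, 0.0]
opening: 0.0372
t: 2.3
tool_pos: [0.4772, -0.2674, 0.2183]
orientation: [-1.847, -2.541, -0.0]
force: [0.4, -0.1, 0.1]
opening: 0.037
[ 0.4772893  -0.26743299  0.21835919] [[-0.309  0.951 -0.   ]
 [ 0.951  0.309  0.   ]
 [ 0.    -0.    -1.   ]] 0.03710090844933282
[319.19333067 214.28076761] [446.87084636 226.69437356]
```

View pics/w1.png

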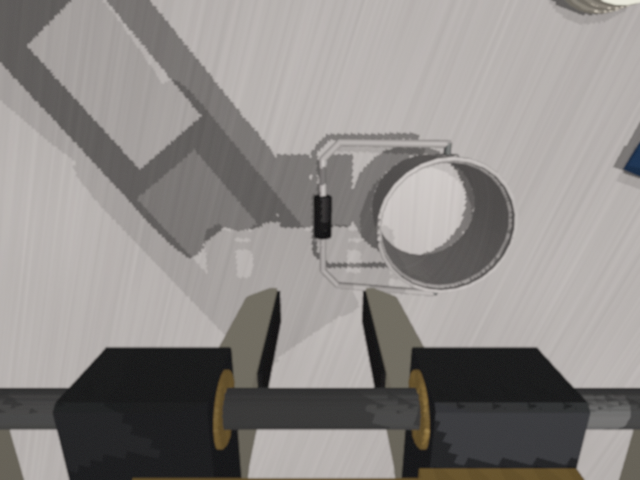

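Sleeve at (322,217), rim centre (446,224), bar nearly vertical in the image, fingers well aligned.

```bash

python3 - <<'E'
from h import *
s=robot.read_state(); R=Rn.from_rotvec(s['orientation']).as_matrix()
for z in(.036,.04): 
  g=atz('w1',(322,217),z);print('grip',g,'tool cm',100*R.T@(g-s['tool_pos']))
c=atz('w1',(446,224),.08);g=atz('w1',(322,217),.036);print('rim',c,np.linalg.norm((g-c)[:2]),np.degrees(np.arctan2(*(c-g)[[1,0]])))
a=atz('w1',(320,160),.036);b=atz('w1',(324,262),.036);print(np.degrees(np.arctan2(*(b-a)[[1,0]])))
E
```

```text
grip [ 0.48015671 -0.27161004  0.036     ] tool cm [-0.49394811  0.14925179 18.23565713]
grip [ 0.4798252  -0.27062644  0.04      ] tool cm [-0.38998031  0.14798773 17.83570358]
rim [ 0.57097102 -0.23618163  0.08      ] 0.09748030602480424 21.311713263978525
-69.82728341793478
```

```bash

python3 -m inch '[[[-0.4,0.1,0,0,0,0,0.36],[0,0,0,0,0,-2,0.36],[0,0,3,0,0,0,0.36],[0,0,3.5,0,0,0,0.36],[0,0,3.5,0,0,0,0.36]]]'
python3 -m inch '[[[0,0,3,0,0,0,0.36],[0,0,2,0,0,0,0.36],[0,0,0,0,0,0,0.36]]]'
python3 -m inch '[[[0,0,1.5,0,0,0,0.36],[0,0,1.5,0,0,0,0.36],[0,0,1,0,0,0,0.36],[0,0,0.8,0,0,0,0.36],[0,0,0,0,0,0,0.36]]]'
python3 -m inch '[[[0,0,0,0,0,0,0.7],[0,0,0,0,0,0,1],[0,0,0,0,0,0,1],[0,0,0,0,0,0,1],[0,0,0,0,0,0,1]]]' 40
python3 - <<'E'
from h import *
snap('wrist','w2'); s=robot.read_state(); R=Rn.from_rotvec(s['orientation']).as_matrix();print(s['tool_pos'],R.round(3),s['opening'],s['force'])
E
```

```text
t: 2.85
tool_pos: [0.4801, -0.2715, 0.118]
orientation: [1.798, 2.574, -0.0]
force: [0.2, -0.4, -0.7]
opening: 0.0294
t: 3.15
tool_pos: [0.4773, -0.2696, 0.0649]
orientation: [-1.795, -2.57, 0.0]
force: [-0.7, -0.0, 0.5]
opening: 0.0296
t: 3.65
tool_pos: [0.4788, -0.2705, 0.0192]
orientation: [-1.796, -2.575, 0.0]
force: [-0.2, 0.4, -0.3]
opening: 0.03
t: 4.15
tool_pos: [0.4801, -0.2714, 0.0211]
orientation: [1.796, 2.576, -0.0]
force: [0.9, -0.8, 0.7]
opening: 0.0151
[ 0.48006801 -0.2714      0.02111223] [[-0.346  0.938  0.001]
 [ 0.938  0.346 -0.001]
 [-0.001  0.001 -1.   ]] 0.01491869357341176 [ 1.22361054 -1.9963775   0.39187297]
```

View pics/w2.png

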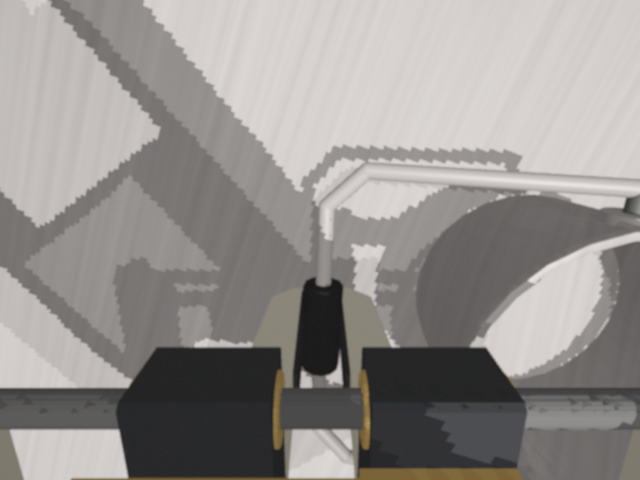

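Sleeve gripped (sleeve between pads at ~(322,330), pail and legs clear). Now the arc.

```bash

python3 -m inch '[[[0,-0.24,-1.2,0,0,0,1],[0,-0.1,-1.22,0,0,0,1],[0,0.05,-1.22,0,0,0,1],[0,0.21,-1.2,0,0,0,1],[0,0,0,0,0,0,1]]]'
python3 -m inch '[[[0,0.34,-1.17,0,0,0,1],[0,0.49,-1.12,0,0,0,1],[0,0.62,-1.05,0,0,0,1],[0,0.74,-0.97,0,0,0,1],[0,0,0,0,0,0,1]]]'
python3 -m inch '[[[0,0.86,-0.87,0,0,0,1],[0,0.95,-0.76,0,0,0,1],[0,1.05,-0.64,0,0,0,1],[0,1.11,-0.5,0,0,0,1],[0,0,0,0,0,0,1]]]'
python3 -m inch '[[[0,1.16,-0.35,0,0,0,1],[0,1.2,-0.2,0,0,0,1],[0,1.1,-0.0,0,0,0,1],[0,0,0,0,0,0,1],[0,0,0,0,0,0,1]]]'
python3 - <<'E'
from h import *
a=snap('scene','sc1');b=snap('top','top1');s=robot.read_state(); print(s['tool_pos'],s['opening'],s['force'])
m=np.hstack([cv2.resize(a[120:300,150:310],(400,450)),cv2.resize(b[210:390,340:500],(400,450))]);cv2.imwrite('pics/c1.png',m)
E
```

```text
t: 4.7
tool_pos: [0.48, -0.2721, 0.0718]
orientation: [1.795, 2.575, -0.001]
force: [-0.2, -1.9, -0.4]
opening: 0.0147
t: 5.2
tool_pos: [0.5011, -0.2638, 0.1142]
orientation: [1.794, 2.576, 0.0]
force: [-1.9, 0.1, 2.9]
opening: 0.0147
t: 5.7
tool_pos: [0.5382, -0.2493, 0.1405]
orientation: [1.795, 2.578, 0.001]
force: [-1.0, 1.5, 2.1]
opening: 0.0151
t: 6.2
tool_pos: [0.569, -0.2379, 0.1448]
orientation: [-1.796, -2.577, 0.001]
force: [-0.4, -0.2, -4.6]
opening: 0.0148
[ 0.56859301 -0.23802995  0.14470677] 0.014927393574650947 [-0.14768573  0.16753735 -7.10823418]
```

View pics/c1.png

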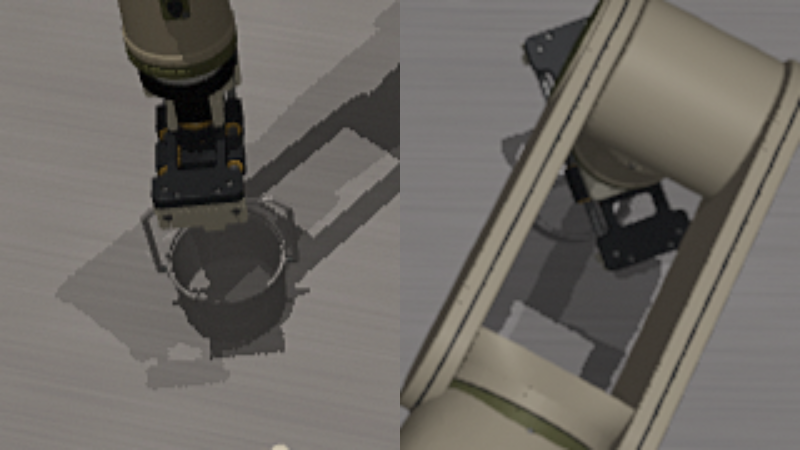

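Handle is upright, pail standing level. Ease down briefly, then lift and carry.

```bash

python3 -m inch '[[[0,0,0.2,0,0,0,1],[0,0,0,0,0,0,1],[0,0,0,0,0,0,1],[0,0,0,0,0,0,1],[0,0,0,0,0,0,1]]]'
python3 -m inch '[[[0,0,-0.3,0,0,0,1],[0,0,-0.6,0,0,0,1],[0,0,-0.9,0,0,0,1],[0,0,-1.2,0,0,0,1],[0,0,-1.4,0,0,0,1]]]'
python3 -m inch '[[[0,0,-1.5,0,0,0,1],[0,0,-1.5,0,0,0,1],[0,0,-1.3,0,0,0,1],[0,0,-1.0,0,0,0,1],[0,0,-0.9,0,0,0,1]]]'
python3 -m inch '[[[0,0,-0.6,0,0,0,1],[0,0,-0.2,0,0,0,1],[0,0,0,0,0,0,1]]]'
python3 - <<'E'
from h import *
a=snap('scene','sc2');s=robot.read_state(); print(s['tool_pos'],s['opening'],s['force'])
cv2.imwrite('pics/c2.png',cv2.resize(a[80:300,130:370],(600,550)))
E
```

```text
t: 6.8
tool_pos: [0.5691, -0.2381, 0.1434]
orientation: [-1.797, -2.577, 0.0]
force: [-0.8, -0.6, -6.5]
opening: 0.0147
t: 7.3
tool_pos: [0.5692, -0.238, 0.1887]
orientation: [1.797, 2.577, 0.0]
force: [0.2, 0.8, -7.9]
opening: 0.0149
t: 7.8
tool_pos: [0.5693, -0.2381, 0.2504]
orientation: [1.796, 2.577, 0.0]
force: [0.3, -0.5, -7.5]
opening: 0.0151
t: 8.1
tool_pos: [0.5691, -0.2381, 0.2572]
orientation: [-1.797, -2.577, 0.0]
force: [0.1, 0.5, -7.4]
opening: 0.0153
[ 0.56898823 -0.23796688  0.2568263 ] 0.015040210418883173 [-0.79331071  0.38280799 -7.4634715 ]
```

View pics/c2.png

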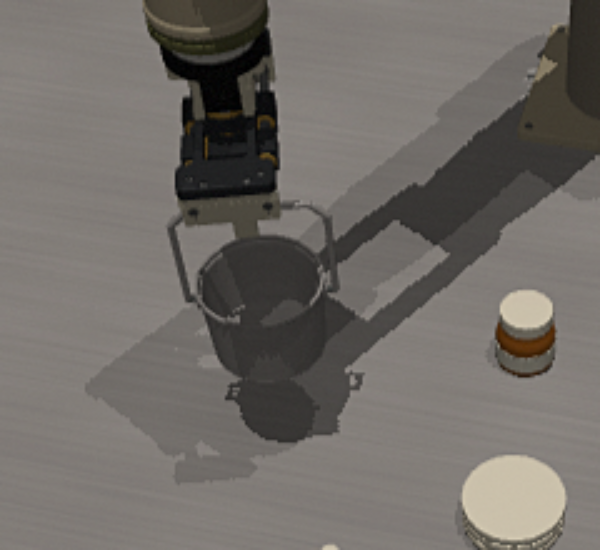

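Pail hangs level, held by the upright handle at ~(250,210), clear of the bench. Carry to in front of the arms and turn.

```bash

python3 -m inch '[[[0.5,0.1,0,0,0,0,1],[1,0.2,0,0,0,0,1],[1.5,0.3,0,0,0,0,1],[2,0.35,0,0,0,0,1],[2.5,0.45,0,0,0,0,1]]]'
python3 -m inch '[[[2.5,0.46,0,0,0,0,1],[2.5,0.46,0,0,0,0,1],[2.5,0.46,0,0,0,0,1],[2.5,0.46,0,0,0,0,1],[2.5,0.46,0,0,0,0,1]]]'
python3 -m inch '[[[2.5,0.46,0,0,0,0,1],[2.5,0.46,0,0,0,0,1],[2.5,0.46,0,0,0,0,1],[2.5,0.46,0,0,0,0,1],[2.5,0.46,0,0,0,0,1]]]'
python3 -m inch '[[[2.5,0.46,0,0,0,0,1],[2.5,0.46,0,0,0,0,1],[2.5,0.46,0,0,0,0,1],[2.5,0.46,0,0,0,0,1],[2.2,0.4,0,0,0,0,1]]]'
python3 -m inch '[[[1.8,0.3,0,0,0,0,1],[1.4,0.3,0,0,0,0,1],[1,0.2,0,0,0,0,1],[0.6,0.1,0,0,0,0,1],[0,0,0,0,0,0,1]]]'
python3 -m inch '[[[0,0,0,0,0,2,1],[0,0,0,0,0,4,1],[0,0,0,0,0,4.5,1],[0,0,0,0,0,5,1],[0,0,0,0,0,5,1]]]'
python3 -m inch '[[[0,0,0,0,0,5,1],[0,0,0,0,0,4.5,1],[0,0,0,0,0,4,1],[0,0,0,0,0,2.5,1],[0,0,0,0,0,0,1]]]'
python3 - <<'E'
from h import *
a=snap('scene','sc3');b=snap('top','top3');w=snap('wrist','w3');s=robot.read_state();R=Rn.from_rotvec(s['orientation']).as_matrix();print(s['tool_pos'],R.round(3),s['opening'],s['force'])
m=np.hstack([cv2.resize(a[120:300,380:540],(400,450)),cv2.resize(w,(400,450))]);cv2.imwrite('pics/c3.png',m)
E
```

```text
t: 8.65
tool_pos: [0.5559, -0.1611, 0.2572]
orientation: [-1.797, -2.577, -0.0]
force: [0.8, 0.6, -7.2]
opening: 0.0148
t: 9.15
tool_pos: [0.5338, -0.0349, 0.2575]
orientation: [1.795, 2.578, 0.001]
force: [-0.4, 0.1, -7.2]
opening: 0.0146
t: 9.65
tool_pos: [0.5118, 0.0901, 0.2576]
orientation: [1.795, 2.578, 0.001]
force: [-0.1, -0.1, -7.3]
opening: 0.0146
t: 10.15
tool_pos: [0.4902, 0.2123, 0.2576]
orientation: [-1.795, -2.578, -0.001]
force: [-0.3, 0.7, -7.6]
opening: 0.0149
t: 10.65
tool_pos: [0.4834, 0.2586, 0.2573]
orientation: [-1.796, -2.578, 0.0]
force: [0.4, 0.3, -6.5]
opening: 0.0151
t: 11.15
tool_pos: [0.484, 0.2571, 0.2573]
orientation: [2.232, 2.211, -0.001]
force: [-0.3, -0.3, -7.1]
opening: 0.0151
t: 11.65
tool_pos: [0.484, 0.2572, 0.2573]
orientation: [2.515, 1.882, -0.0]
force: [1.0, 0.0, -7.1]
opening: 0.0147
[0.48391695 0.25755516 0.25733609] [[ 0.28  0.96  0.  ]
 [ 0.96 -0.28 -0.  ]
 [-0.    0.   -1.  ]] 0.014825746201869935 [-1.07561596  0.05658227 -8.15038657]
```

View pics/c3.png

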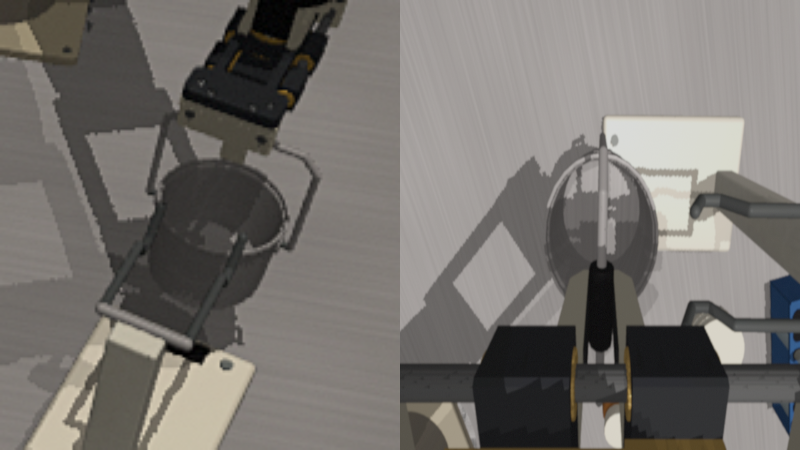

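Pail hangs with handle in front of the arms (scene left, tips just beyond the bar); wrist view shows both tips at about (472,226) and (461,336). Zoom in to measure them.

```bash
python3 - <<'E'
from h import *
w=cv2.imread('pics/w3.png');cv2.imwrite('pics/c4.png',cv2.resize(w[190:370,440:640],(800,720)[:1]+(600,) if 0 else (667,600),interpolation=cv2.INTER_CUBIC))
E
```

```text
(no output)
```

View pics/c4.png

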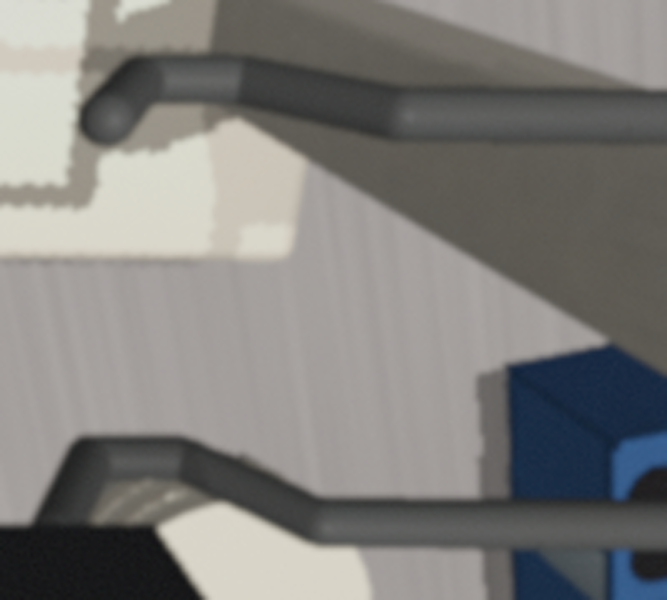

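```bash
python3 - <<'E'
from h import *
s=robot.read_state();R=Rn.from_rotvec(s['orientation']).as_matrix();p=s['tool_pos']
def t(n,uv,z):
    X=atz('w3',uv,z);print(n,X.round(4),'tool cm',(100*R.T@(X-p)).round(2));return X
a=t('notch1',(499.1,213.4),.216);b=t('notch2',(482,327.1),.216);print((a+b)/2,(100*R.T@((a+b)/2-p)).round(2))
t('rear1a',(560,224),.234);t('rear1b',(640,224),.234);t('rear2a',(536,346),.234);t('rear2b',(640,346.6),.234)
t('sleeve',(320,325),p[2]+.016)
print('spacing',np.linalg.norm(a-b),'prev est',100*R.T@(np.array([.579,.230,.223])-p))
E
```

```text
notch1 [0.5845 0.2634 0.216 ] tool cm [3.38 9.49 4.13]
notch2 [0.5647 0.1983 0.216 ] tool cm [-3.44  9.41  4.13]
[0.57457784 0.23083419 0.216     ] [-0.03  9.45  4.13]
rear1a [0.6056 0.2564 0.234 ] tool cm [ 3.29 11.72  2.33]
rear1b [0.6432 0.2454 0.234 ] tool cm [ 3.28 15.63  2.33]
rear2a [0.5859 0.1909 0.234 ] tool cm [-3.55 11.65  2.33]
rear2b [0.6399 0.1747 0.234 ] tool cm [-3.6  17.29  2.34]
sleeve [0.4838 0.2576 0.2733] tool cm [-0.   -0.01 -1.6 ]
spacing 0.06810946889801718 prev est [0.01341263 9.89933243 3.43415756]
```

Notch middle is at tool (0, 9.45) cm, aligned. Go forward, then down.

```bash

python3 -m inch '[[[0,0.5,0,0,0,0,1],[0,1,0,0,0,0,1],[0,1.3,0,0,0,0,1],[0,1.5,0,0,0,0,1],[0,1.5,0,0,0,0,1]]]'
python3 -m inch '[[[0,1.3,0,0,0,0,1],[0,1.1,0,0,0,0,1],[0,0.8,0,0,0,0,1],[0,0.5,0,0,0,0,1],[0,0,0,0,0,0,1]]]'
python3 -m inch '[[[0,0,0.4,0,0,0,1],[0,0,0.8,0,0,0,1],[0,0,1,0,0,0,1],[0,0,0.8,0,0,0,1],[0,0,0.5,0,0,0,1]]]'
python3 -m inch '[[[0,0,0.3,0,0,0,1],[0,0,0.3,0,0,0,1],[0,0,0.2,0,0,0,1],[0,0,0,0,0,0,1],[0,0,0,0,0,0,1]]]'
python3 -m inch '[[[0,0,0.2,0,0,0,1],[0,0,0.2,0,0,0,1],[0,0,0,0,0,0,1],[0,0,0,0,0,0,1]]]'
python3 - <<'E'
from h import *
a=snap('scene','sc5');w=snap('wrist','w5');s=robot.read_state();print(s['tool_pos'],s['opening'],s['force'])
m=np.hstack([cv2.resize(a[150:300,400:540],(400,429)),cv2.resize(w[140:440,180:460],(400,429))]);cv2.imwrite('pics/c5.png',m)
E
```

```text
t: 12.3
tool_pos: [0.5408, 0.2412, 0.2571]
orientation: [2.513, 1.885, -0.0]
force: [0.1, 0.1, -6.7]
opening: 0.0153
t: 12.8
tool_pos: [0.5753, 0.2312, 0.2571]
orientation: [-2.514, -1.884, 0.001]
force: [-1.0, -0.4, -6.3]
opening: 0.0148
t: 13.3
tool_pos: [0.5742, 0.2312, 0.2205]
orientation: [-2.513, -1.885, 0.003]
force: [0.2, 0.1, -8.0]
opening: 0.0154
t: 13.8
tool_pos: [0.575, 0.2315, 0.2146]
orientation: [2.513, 1.885, 0.0]
force: [-0.6, -0.2, -7.7]
opening: 0.0151
t: 14.2
tool_pos: [0.5749, 0.2313, 0.2102]
orientation: [2.513, 1.885, -0.0]
force: [0.2, -0.4, -7.7]
opening: 0.0146
[0.57502045 0.23138113 0.21042078] 0.014890911112378022 [ 0.66929406 -0.24741452 -7.24852854]
```

View pics/c5.png

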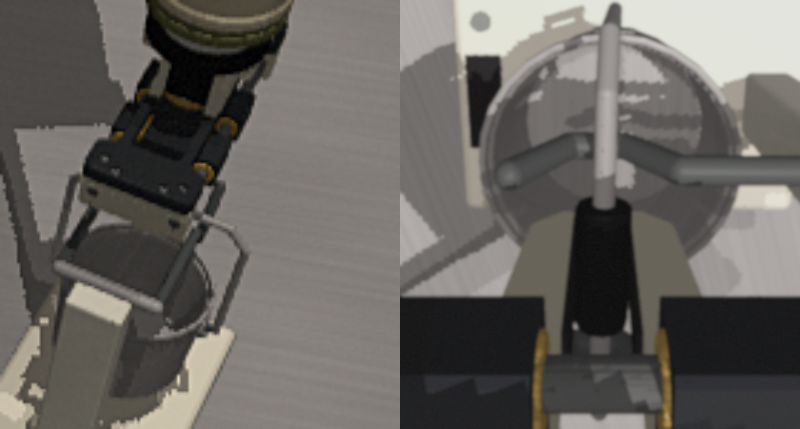

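Bar (wrist crop x≈605) is over the middle of the notch flat (575–630), weight not yet taken. Lower until the arms carry it.

```bash

python3 -m inch '[[[0,0,0.15,0,0,0,1],[0,0,0,0,0,0,1],[0,0,0,0,0,0,1]]]'
python3 -m inch '[[[0,0,0.1,0,0,0,1],[0,0,0,0,0,0,1],[0,0,0,0,0,0,1]]]'
python3 -m inch '[[[0,0,0.1,0,0,0,1],[0,0,0,0,0,0,1],[0,0,0,0,0,0,1]]]' | grep -A1 -E 'pos|force'
```

```text
t: 14.6
tool_pos: [0.5748, 0.2314, 0.2087]
orientation: [-2.513, -1.885, 0.0]
force: [0.3, -1.3, -7.2]
opening: 0.0148
t: 14.9
tool_pos: [0.575, 0.2314, 0.2078]
orientation: [2.513, 1.885, 0.0]
force: [0.4, -0.3, -7.2]
opening: 0.0149
tool_pos: [0.5749, 0.2314, 0.2067]
orientation: [-2.513, -1.885, 0.0]
force: [-0.3, 0.0, -7.5]
opening: 0.0148
```

```bash

python3 -m inch '[[[0,0,0.1,0,0,0,1],[0,0,0,0,0,0,1],[0,0,0,0,0,0,1]]]' | grep -E 'pos|force'
python3 -m inch '[[[0,0,0.1,0,0,0,1],[0,0,0,0,0,0,1],[0,0,0,0,0,0,1]]]' | grep -E 'pos|force'
```

```text
tool_pos: [0.5749, 0.2314, 0.2058]
force: [-1.1, 0.8, -7.4]
tool_pos: [0.5749, 0.2314, 0.2048]
force: [-0.9, -0.2, -7.8]
```

```bash

python3 -m inch '[[[0,0,0.1,0,0,0,1],[0,0,0,0,0,0,1],[0,0,0,0,0,0,1]]]' | grep -E 'pos|force'
python3 -m inch '[[[0,0,0.1,0,0,0,1],[0,0,0,0,0,0,1],[0,0,0,0,0,0,1]]]' | grep -E 'pos|force'
python3 -m inch '[[[0,0,0.1,0,0,0,1],[0,0,0,0,0,0,1],[0,0,0,0,0,0,1]]]' | grep -E 'pos|force'
```

```text
tool_pos: [0.5749, 0.2314, 0.2038]
force: [0.6, -0.3, -7.5]
tool_pos: [0.5749, 0.2314, 0.2028]
force: [0.3, 0.3, -7.1]
tool_pos: [0.5751, 0.2314, 0.2021]
force: [0.1, 0.3, -6.2]
```

Contact is starting; a bit further until unloaded.

```bash

python3 -m inch '[[[0,0,0.1,0,0,0,1],[0,0,0,0,0,0,1],[0,0,0,0,0,0,1]]]' | grep -E 'pos|force'
python3 -m inch '[[[0,0,0.1,0,0,0,1],[0,0,0,0,0,0,1],[0,0,0,0,0,0,1]]]' | grep -E 'pos|force'
python3 - <<'E'
from h import *
w=snap('wrist','w6');a=snap('scene','sc6');s=robot.read_state();print(s['tool_pos'],s['opening'],s['force'])
m=np.hstack([cv2.resize(a[150:300,400:540],(400,429)),cv2.resize(w[140:440,180:460],(400,429))]);cv2.imwrite('pics/c6.png',m)
E
```

```text
tool_pos: [0.5753, 0.2315, 0.2017]
force: [-1.6, -0.7, 0.8]
tool_pos: [0.5753, 0.2315, 0.2015]
force: [-4.2, -1.6, 6.0]
[0.5753478  0.23146879 0.20148626] 0.014929267021941897 [-3.85297266 -0.9423136   6.49434709]
```

View pics/c6.png

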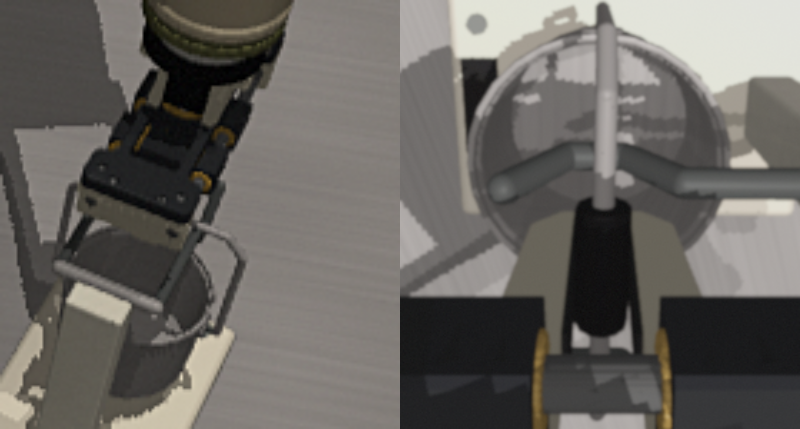

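The bar sits in the notch and the arms carry the load. Release and withdraw upward.

```bash

python3 -m inch '[[[0,0,-0.1,0,0,0,1],[0,0,0,0,0,0,0.8],[0,0,0,0,0,0,0.5],[0,0,0,0,0,0,0.3],[0,0,0,0,0,0,0.3]]]'
python3 -m inch '[[[0,0,0,0,0,0,0.3],[0,0,0,0,0,0,0.3],[0,0,-0.3,0,0,0,0.3],[0,0,-0.6,0,0,0,0.3],[0,0,-1,0,0,0,0.3]]]'
python3 -m inch '[[[0,0,-1.5,0,0,0,0.3],[0,0,-1.5,0,0,0,0.3],[0,0,-2,0,0,0,0.3],[0,0,-2,0,0,0,0.3],[0,0,-2,0,0,0,0.3]]]'
python3 -m inch '[[[0,0,-2,0,0,0,0.3],[0,0,-1,0,0,0,0.3],[0,0,0,0,0,0,0.3],[0,0,0,0,0,0,0.3],[0,0,0,0,0,0,0.3]]]'
python3 -m inch '[[[0,0,0,0,0,0,0.3],[0,0,0,0,0,0,0.3],[0,0,0,0,0,0,0.3],[0,0,0,0,0,0,0.3],[0,0,0,0,0,0,0.3]]]'
python3 - <<'E'
from h import *
w=snap('wrist','w7');a=snap('scene','sc7');s=robot.read_state();print(s['tool_pos'],s['opening'],s['force'])
snap('wrist','w8');print('wrist frame diff',cv2.absdiff(w,cv2.imread('pics/w8.png')).max())
m=np.hstack([cv2.resize(a[150:300,400:540],(400,429)),cv2.resize(w,(400,429))]);cv2.imwrite('pics/c7.png',m)
E
```

```text
t: 17.9
tool_pos: [0.575, 0.2315, 0.2006]
orientation: [-2.513, -1.885, -0.0]
force: [-0.4, 0.1, 0.4]
opening: 0.0316
t: 18.4
tool_pos: [0.5746, 0.2313, 0.2199]
orientation: [-2.513, -1.885, 0.001]
force: [0.3, 0.0, -0.1]
opening: 0.0324
t: 18.9
tool_pos: [0.5752, 0.2315, 0.3124]
orientation: [2.513, 1.884, 0.003]
force: [0.9, -0.9, 0.3]
opening: 0.0321
t: 19.4
tool_pos: [0.5745, 0.2313, 0.3384]
orientation: [-2.513, -1.884, 0.003]
force: [0.2, 0.6, -0.5]
opening: 0.0324
t: 19.9
tool_pos: [0.5749, 0.2314, 0.3398]
orientation: [-2.513, -1.885, 0.0]
force: [0.5, 0.1, 1.2]
opening: 0.0326
[0.5749444  0.2314081  0.33989536] 0.03279672218697928 [-0.47408236 -0.44470052  0.8752579 ]
wrist frame diff 29
```

View pics/c7.png

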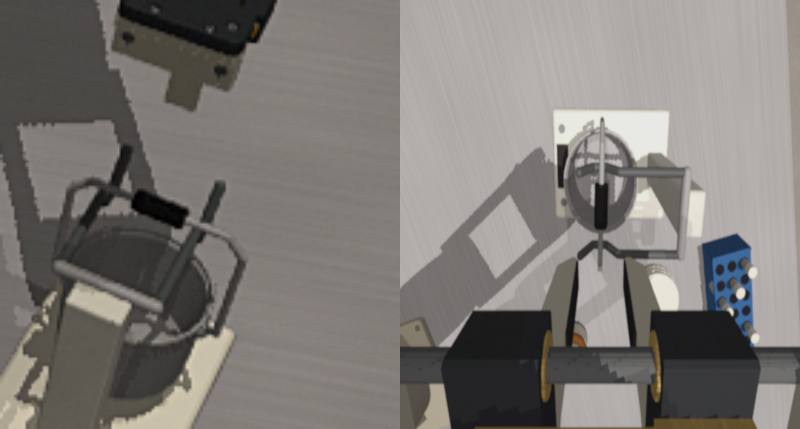

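Bar rests across both notches with the sleeve between the arms, and the gripper is clear. Let it settle, check quantitatively, and hand in.

```bash

for i in 1 2 3; do python3 -m inch '[[[0,0,0,0,0,0,0.3],[0,0,0,0,0,0,0.3],[0,0,0,0,0,0,0.3],[0,0,0,0,0,0,0.3],[0,0,0,0,0,0,0.3]]]' >/dev/null; done
python3 - <<'E'
from h import *
x=atz('w7',(320,229.4),.223);s=robot.read_state();R=Rn.from_rotvec(s['orientation']).as_matrix()
print('sleeve',x,'off from notch mid, tool cm',100*R.T@(x-[.5746,.2308,.223]))
ims=[]
for i in range(6): ims.append(snap('scene',f'd{i}')[150:300,400:540])
print('diff 0.25s',cv2.absdiff(ims[0],ims[5]).max(),cv2.absdiff(ims[0],ims[5]).mean())
print(s['t'],robot.close_job())
E
```

```text
sleeve [0.57550275 0.23444725 0.223     ] off from notch mid, tool cm [ 3.75409638e-01 -1.55432941e-02  1.03945816e-05]
diff 0.25s 16 1.050904761904762
the job is handed in; nothing more can be done
21.55 None
```

The pail now hangs by its raised handle on the scale, and I handed the job in at about 21.6 s. No verdict was reported.

- **Raising the handle:** I gripped the sleeve and swung the handle upright along an arc while the pail stood on the bench. I took the pail as standing level from the picture. The wrist already read 6.5–7 N of the pail's 7.5 N then, so it was only lightly on the bench, possibly a millimetre or two up.
- **Hanging it:** I carried it over the bystanders, took it over the arm tips and lowered it until the arms took the load. Then I opened the fingers and withdrew straight up. Contact came about 3 mm lower than I had worked out. In the picture the bar was in the notches when the load went off the gripper.
- **Last checks:**
  - **Position:** The picture shows the bar lying across both notches with the sleeve between the arms. Its middle is about 4 mm along the bar and under 1 mm across the notches from my measured hanging point.
  - **Height:** I assumed the bar's height for this check rather than measuring it.
  - **Clearance and stillness:** The gripper was about 12 cm above the bar with close to zero wrist force. Scene pictures 0.25 s apart differed only slightly (mean 1 grey level, maximum 16), so I took the pail as still.
- **Bystanders:** The path kept clear of the rack, jar and dishes, and no contact forces appeared on the way. I did not re-measure their positions at the end.

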